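# Click the router speed dial to the blue clip and start

## Task

Set the router's speed on the grey control box: rest a fingertip on the knurled black dial and, by friction alone, gently turn it one click from its middle position to the click where its white pointer faces the blue clip, never to the orange one. Then, with the dial left clicked in there, press the green start button with a fingertip and let it spring back. Grasp and lift nothing, and leave the sanding block, the screwdriver and the pencil where they lie.

Things in the scene. Friction and masses are not known exactly. Their poses are not given: they have to be found in the camera images.
- console: grey control box screwed to the bench, 190 (x) x 270 (y) x 52 mm high with a dark level panel on top; origin at the centre of its underside; its x axis points away from the robot at yaw 0, z up. The dial's axis stands at x = 0, y = +35 mm of this frame, the start button at x = 0, y = -90 mm. Small screw lugs stick out 27 mm past its two ends at bench level
- dial (a joint): angle of the dial (rad), growing counterclockwise seen from above. It clicks into three detents, at -0.70, 0 and +0.70 rad, with end stops at +-0.80; it starts in the middle one. Past about 0.36 rad towards a clip it snaps on into that click when let go, short of that it springs back. About 0.08 N m turns it over the click
- dial_top (a point): the centre of the dial's flat upper face, on its axis (upright), 78 mm above the bench. The dial is a black knurled disc of diameter 96 mm and 16 mm thick (too wide to grasp) with nothing standing up on its face: a fingertip pressed on the face 30 to 40 mm from the axis and swept round in an arc carries it round by friction. The dial is sprung along its axis: it sinks up to 8 mm, at 1.3 N per mm after a first 1.3 N (5 mm is about 8 N), and turns at any depth
- dial_pointer (a point): the point 62 mm from the dial's axis along its white pointer line, level with the upper face; it turns with the dial. The line itself is an inlay from 18 to 48 mm from the axis. With the dial at a click this point lies over the clip there
- blue_clip_center (a point): blue round clip, 15 mm wide and 22 mm high, on the panel 62 mm from the dial's axis, 40 degrees to one side of the middle position (box x axis); which side differs from run to run, the orange clip is on the other. Its middle, 11 mm above the panel
- orange_clip_center (a point): orange round clip, same size, 40 degrees to the other side; its middle, 11 mm above the panel
- start_top (a point): centre of the top of the green start button (diameter 28 mm), on the box beside the dial, 125 mm from the dial's axis; it faces up; 74 mm above the bench
- start (a joint): travel of the start button (m): 0 out, 0.006 fully down, which takes 5 N; it springs back by itself. It counts as pressed at 0.004
- sanding_block_center (a point): loose brown sanding block, 63 x 111 x 36 mm, lying beside the box; its centre
- screwdriver_2_center (a point): loose blue screwdriver, 204 mm long along its y axis, 28 mm thick, lying beside the box; its middle
- pencil_center (a point): loose red carpenter's pencil, 165 mm long along its y axis, 15 mm thick, lying before the box; its middle

How it is judged (in metres and radians):
On the way, in this order (a step that is already met when the one before it is completed fails the run):
1. the dial is clicked in at the blue clip and let go (horizontal distance between dial_pointer and blue_clip_center below 0.006 m and velocity of joint dial between -0.1 and 0.1 rad/s and contact force between the fingers and dial below 0.1 N), for 0.2 s.
2. the start button is pressed (value of joint start above 0.004 m), for 0.05 s.
At the end, for the whole second after the job is handed in: the dial rests in the click at the blue clip (pointer within 6 mm, about 5 degrees, of the clip's direction), the start button has been pressed after that and is out again (horizontal distance between dial_pointer and blue_clip_center below 0.006 m and velocity of joint dial between -0.1 and 0.1 rad/s and value of joint start below 0.001 m); the robot touches nothing.
It fails at once if the dial is turned to the orange clip (within 15 mm, about 14 degrees) (horizontal distance between dial_pointer and orange_clip_center below 0.015 m).
It fails at once if the start button is pressed while the dial is not at the blue clip (value of joint start above 0.003 m and horizontal distance between dial_pointer and blue_clip_center above 0.008 m).
It fails at once if the dial is pressed roughly (over 40 N) (contact force between the fingers and dial above 40 N).
It fails at once if the sanding block, screwdriver or pencil is shifted by over 15 mm or lifted (distance of any of sanding_block_center, screwdriver_2_center, pencil_center from where it was at the start of the episode above 0.015 m).
It also fails if it takes over 38 s, if anything falls off the work surface, if the arm or the gripper's body presses on something with over 40 N, if the wrist force passes 120 N, or if a joint passes its speed limit or range.

## Robot

A 6-joint arm with a two-finger parallel gripper is mounted at the origin on the work surface; the furniture and walls round the work are solid. World frame = base frame: x ahead of the robot, y to its left, z up, the work surface at z = 0. Lengths are in m, angles in degrees, forces in N, time in s.
With the tool pointing down it reaches from about 0.25 to 0.725 m from the base axis. Payload 9.7 kg.
Tool frame: the origin (TCP) lies between the finger pads; the fingertips stand 19 mm ahead of it and the grasp point (between the pads) is the TCP; x points along the fingers, y is the direction in which the jaws open and shut, and the axes are right-handed (so a half turn about x gives the same grasp; the last joint's range is limited). The gripper opens to 85 mm and grips with 20 to 120 N. Pads are 22 mm wide; open, the fingers measure 114 mm over their backs; the gripper's body (76 mm by 85 mm) begins 54 mm behind the grasp point. The pads swing forward as they close: fully open they stand 13 mm farther back than shut.
Start: joints at [67.953, 4.979, 10.078, 95.1, 0, 90], TCP at [0.206, 0.51, 0.25] pointing down, gripper open.
Joint ranges: [-179.16, 179.16], [-48.56, 103.87], [-65.8, 70.77], [-126.05, 130.52], [-82.76, 87.17], [-180, 180]. Speed limits (degrees/s): [127.2, 127.2, 147.25, 180, 180, 180].

## Interface

Orientations are given as [roll, pitch, yaw] about the fixed x, y, z axes, in that order (R = Rz(yaw) Ry(pitch) Rx(roll)).
In Python, from workcell import bot gives the robot as it stands. The module is installed in compiled form; this text tells all that it offers.
- The arm moves only by the shell command python3 -m handwheel 'ROWS' [FORCE]. ROWS is JSON, a list of rows, each a list of 7 numbers: the turn, a rotation vector about the tool's x, y, z in degrees, then the shift along the tool's x, y, z in m, then the closure, from -1 (fully open) to 1 (shut), so that 0 is half open. In form: [[ax, ay, az, dx, dy, dz, fingers], ...]. A call has 1 to 20 rows; each row is the pose to reach, as a shift and turn from the pose commanded when the call began, along the tool's axes at that moment; what a row does not reach only later rows make up. A row lasts 1/8 s, in which the tool goes at most 62.5 mm and 10.7 degrees, less where a joint would pass 70% of its speed; a pose out of reach is approached as far as the arm can. A call with a gripper value outside its range is refused whole. The fingers move at their own pace and stop on an object; FORCE is the grip in N (left out, the last holds). Time passes only in rows, so rows that repeat a pose let the fingers close. It gives the time, the measured TCP pose, the force and the opening at its end, in the units of the state.
- bot.get_obs(): the state, without advancing time (a new reading comes with each control period).
- bot.camera(name): name is "side" or "top" or "wrist"; returns a dict with "frame" (420x560x3 uint8, red, green, blue), "fx", "fy", "cx", "cy" (pixels), "k1" (the pictures are not rectified: a ray, as slopes to the right and down, at radius r is drawn at 1 + k1 r^2 times it, then the intrinsics apply), "R" (3x3) and "t" (3): a world point X has camera coordinates R X + t; the wrist camera has in their place "tool_from_camera" (4x4, takes a point from camera to tool coordinates, whose origin is the TCP and whose axes are the tool frame's). Camera axes: x right, y down, z forward; pixel columns grow to the right and rows downward; lengths in m; the calibration is good to about 2 mm. A picture is of the moment at which its call begins: read the wrist's pose just before it. There is no depth.
- bot.job_done(): hands the job in, once; it reports no verdict.
Trained networks look in a picture, given as the dict that the camera call returned (one of the last four; its "shot" number tells which), for a name from the list of things; names that differ only in an ending like _2 or _b are one class to them, and where a whole thing is asked for, a point or a joint stands for the part that bears it (a point fixed in the world has none). Each returns a list of dicts, best first, with "conf" (0 to 1); they miss things now and then, are a little off and sometimes report something else, mostly with a low value. They report only what shows in the picture. A call takes as long as a camera call.
- bot.look_for(name, picture): "bbox" ([left, top, width, height] as shares, 0 to 1, of the picture: columns of its width, rows of its height, round what is visible of it).
- bot.tip_of(name, picture): "centre" ([column, row] as shares, 0 to 1, of the picture: columns of its width, rows of its height: a listed point, or the origin of a listed thing).
The state is a dict: "time": time; "q": joint angles; "qd": joint speeds; "joint_efforts": joint torques, N m; "ee_pos": TCP position; "tcp_rot": TCP orientation; "wrist_force": force on the tool from outside, world axes, zero at the start; "torque": the same for the moment, N m; "opening": finger opening in m.
Only numpy, scipy, OpenCV 4.12 (cv2) and the standard library are available. Lean on these libraries where they do the work, as an engineer would, in place of code of your own. Each camera call takes 0.05 s, during which the arm holds its last target.

## Working session

There is one attempt and no reset: what is moved stays moved. The work goes in short steps, Python scripts to look and compute and a shell command to move; the robot and the scene stay as the last step left them, time stands still between calls to the robot, and variables do not carry over. Pictures are saved under pics/ and viewed, and the job is handed in when it is done.

```bash
mkdir -p pics; cat > h.py <<'E'
import numpy as np, cv2
from workcell import bot
def save(p,n): cv2.imwrite('pics/'+n,cv2.cvtColor(p['frame'],cv2.COLOR_RGB2BGR))
def ray(p,c):
    K=np.array([[p['fx'],0,p['cx']],[0,p['fy'],p['cy']],[0,0,1.]])
    u=cv2.undistortPoints(np.array([[[c[0]*560,c[1]*420]]],float),K,np.array([p['k1'],0,0,0.]))[0,0]
    R=np.array(p['R']);t=np.array(p['t'])
    return -R.T@t, R.T@np.array([u[0],u[1],1])
def atz(p,c,z):
    o,d=ray(p,c); return o+d*(z-o[2])/d[2]
E
python3 - <<'E'
from h import *
o=bot.get_obs();print({k:np.round(o[k],3) for k in o})
Z={'dial_top':.078,'dial_pointer':.078,'blue_clip_center':.063,'orange_clip_center':.063,'start_top':.074,'sanding_block_center':.018,'screwdriver_2_center':.014,'pencil_center':.007,'console':0}
for n in ['top','side']:
    p=bot.camera(n);save(p,n+'1.png')
    for k,z in Z.items():
        r=bot.tip_of(k,p)
        for x in r[:2]: print(n,k,round(x['conf'],2),np.round(np.array(x['centre'])*[560,420],1),np.round(atz(p,x['centre'],z),4))
E
```

```text
{'time': np.float64(0.0), 'q': array([67.953,  5.013, 10.035, 95.099, -0.   , 90.   ]), 'qd': array([-0.069,  0.037, -0.001, -0.045,  0.02 ,  0.074]), 'joint_efforts': array([ 0.0000e+00, -5.2039e+01,  4.6481e+01,  1.6000e-02,  0.0000e+00,
        0.0000e+00]), 'ee_pos': array([0.206, 0.51 , 0.25 ]), 'tcp_rot': array([ -89.672,   89.922, -111.719]), 'wrist_force': array([ 0.724, -0.753,  0.648]), 'torque': array([ 0.032, -0.022,  0.046]), 'opening': np.float64(0.086)}
top dial_top 0.63 [351.5 214.9] [ 0.5117 -0.0565  0.078 ]
top dial_pointer 0.9 [351.5 190.6] [ 0.5732 -0.059   0.078 ]
top blue_clip_center 0.43 [334.  195.8] [ 0.5634 -0.0156  0.063 ]
top orange_clip_center 0.45 [363.9 194.7] [ 0.5642 -0.0918  0.063 ]
top start_top 0.56 [399.4 219.1] [ 0.4984 -0.1772  0.074 ]
top start_top 0.23 [262.8 224.9] [0.4927 0.1657 0.074 ]
top sanding_block_center 0.9 [263.4 225.9] [0.4957 0.1673 0.018 ]
top sanding_block_center 0.23 [349.1 216.3] [ 0.5152 -0.0567  0.018 ]
top screwdriver_2_center 0.91 [445.6 214.3] [ 0.5141 -0.3138  0.014 ]
top pencil_center 0.59 [364.5 282.6] [ 0.3423 -0.0916  0.007 ]
top console 0.64 [356.3 217.2] [ 0.5145 -0.0775  0.    ]
side dial_top 0.58 [265.  223.8] [ 0.5187 -0.0396  0.078 ]
side dial_pointer 0.85 [294.3 226.8] [ 0.5791 -0.0499  0.078 ]
side blue_clip_center 0.51 [285.3 225.6] [ 0.5597 -0.012   0.063 ]
side orange_clip_center 0.54 [281.3 245.2] [ 0.5554 -0.1055  0.063 ]
side orange_clip_center 0.28 [264.6 226.3] [ 0.5164 -0.0189  0.063 ]
side start_top 0.6 [248.8 255.6] [ 0.499  -0.1746  0.074 ]
side sanding_block_center 0.9 [264.1 214.1] [0.5026 0.1516 0.018 ]
side screwdriver_2_center 0.8 [250.6 328.9] [ 0.5156 -0.3149  0.014 ]
side pencil_center 0.76 [176.9 260.8] [ 0.3412 -0.0798  0.007 ]
side console 0.62 [260.5 270.6] [ 0.514  -0.0962  0.    ]
```

View pics/top1.png

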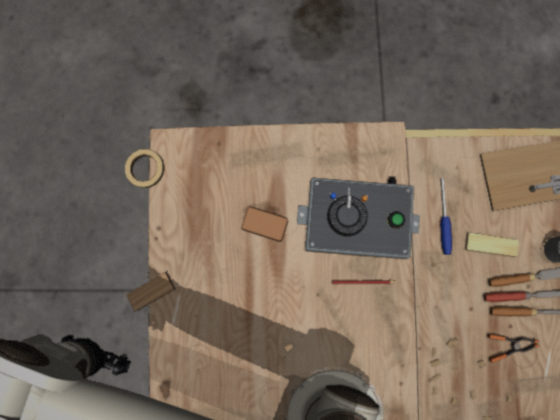

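View pics/side1.png

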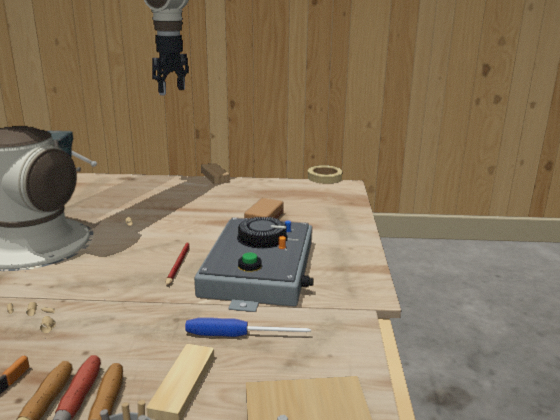

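The top view shows the dial at about (348,214) with its pointer up, towards +x. The blue clip at (333,196) is on the +y side, so the turn is counterclockwise. The orange clip is at (365,198) and the green button at (397,219). Next I work out the tool axes and move above the dial to refine with the wrist camera.

```bash
cat >> h.py <<'E'
from scipy.spatial.transform import Rotation as Rot
def tool():
    o=bot.get_obs(); return Rot.from_euler('xyz',o['tcp_rot'],degrees=True).as_matrix(), np.array(o['ee_pos']), o
def wrist():
    R,e,o=tool(); p=bot.camera('wrist'); T=np.array(p['tool_from_camera'])
    Rc=R@T[:3,:3]; c=e+R@T[:3,3]; p['R']=Rc.T; p['t']=-Rc.T@c; return p
E
python3 - <<'E'
from h import *
R,e,o=tool();print(np.round(R,3))
p=bot.camera('wrist');print(np.round(p['tool_from_camera'],3))
print(np.round(R.T@(np.array([.46,-.06,.25])-e),3))
print(np.round(R.T@(np.array([.46,-.06,.2])-e),3))
E
```

```text
[[ 0.     0.375  0.927]
 [ 0.     0.927 -0.375]
 [-1.     0.     0.   ]]
[[-0.001 -0.28   0.96  -0.124]
 [ 1.    -0.001  0.     0.001]
 [ 0.001  0.96   0.28  -0.07 ]
 [ 0.     0.     0.     1.   ]]
[ 0.    -0.433  0.449]
[ 0.05  -0.433  0.449]
```

```bash
python3 -m handwheel '[[-22,0,0,0,-0.45,0.488,1],[-22,0,0,0,-0.45,0.488,1],[-22,0,0,0,-0.45,0.488,1],[-22,0,0,0,-0.45,0.488,1],[-22,0,0,0,-0.45,0.488,1],[-22,0,0,0,-0.45,0.488,1],[-22,0,0,0,-0.45,0.488,1],[-22,0,0,0,-0.45,0.488,1],[-22,0,0,0,-0.45,0.488,1],[-22,0,0,0,-0.45,0.488,1],[-22,0,0,0,-0.45,0.488,1],[-22,0,0,0,-0.45,0.488,1],[-22,0,0,0,-0.45,0.488,1],[-22,0,0,0,-0.45,0.488,1]]' 20
cat > m.py <<'E'
from h import *
import sys
Z={'dial_top':.078,'dial_pointer':.078,'blue_clip_center':.063,'orange_clip_center':.063,'start_top':.074,'console':0}
R,e,o=tool();print(np.round(R,3),e,o['wrist_force'],o['time'],o['opening'])
p=wrist();save(p,sys.argv[1])
for k,z in Z.items():
    for x in bot.tip_of(k,p)[:2]: print(k,round(x['conf'],2),np.round(np.array(x['centre'])*[560,420],1),np.round(atz(p,x['centre'],z),4))
E
python3 m.py w1.png
```

```text
time: 2.8
ee_pos: [0.4896, -0.0896, 0.2506]
tcp_rot: [8.1, 90.0, 8.1]
wrist_force: [0.1, 0.0, -0.1]
opening: -0.0001
[[ 0. -0.  1.]
 [ 0.  1.  0.]
 [-1.  0.  0.]] [ 0.48958866 -0.0895728   0.25059181] [ 0.10810714  0.03667916 -0.1419918 ] 2.8 -0.00014455578729532704
dial_top 0.57 [333.8 216.2] [ 0.5147 -0.0421  0.078 ]
dial_pointer 0.76 [320.1 274.7] [ 0.5729 -0.0527  0.078 ]
blue_clip_center 0.46 [360.3 261.9] [ 0.5667 -0.0117  0.063 ]
orange_clip_center 0.47 [282.7 255.1] [ 0.5594 -0.0881  0.063 ]
start_top 0.77 [191.4 198.3] [ 0.499  -0.1702  0.074 ]
console 0.59 [291.4 192.2] [ 0.5116 -0.0782  0.    ]
```

View pics/w1.png

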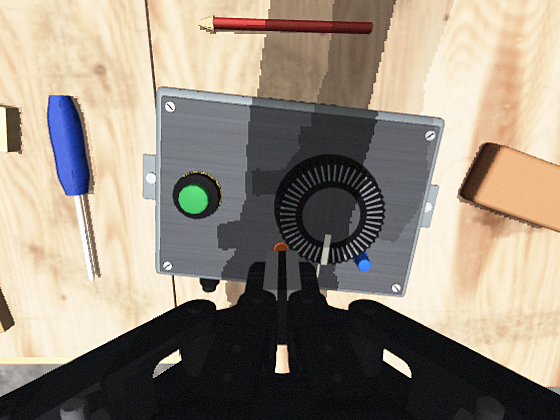

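The wrist view has image down as +x. It shows the dial face centred near (330,209) and the pointer towards (321,275). The blue clip is at (364,262), the orange one at (281,247) and the button at (193,199). I fit the box pose from these together.

```bash
cat > fit.py <<'E'
from h import *
from scipy.optimize import least_squares
p=wrist()
px=lambda u,v,z: atz(p,(u/560,v/420),z)[:2]
f=[((0,.035),px(330.3,209,.078),'dial'),((0,-.09),px(193,198,.074),'btn'),
((.062*np.cos(.698),.035+.062*np.sin(.698)),px(364,262,.063),'blue')]
scr=[px(170,107,.052),px(430,135,.052),px(396,288,.052),px(168,267,.052)]
sg=[(-1,-1),(-1,1),(1,1),(1,-1)]
def res(x):
    c,s=np.cos(x[2]),np.sin(x[2]);M=np.array([[c,-s],[s,c]])
    r=[M@np.array(a)+x[:2]-b for a,b,_ in f]
    r+=[M@np.array([g[0]*x[3],g[1]*x[4]])+x[:2]-b for g,b in zip(sg,scr)]
    return np.concatenate(r)
s=least_squares(res,[.51,-.08,0,.08,.12],loss='soft_l1',f_scale=.003)
print(np.round(s.x,4),np.degrees(s.x[2]));print(np.round(res(s.x).reshape(-1,2)*1000,1))
for _,b,n in f: print(n,np.round(b,4))
c,t=np.cos(s.x[2]),np.sin(s.x[2]);M=np.array([[c,-t],[t,c]])
for n,a in dict(dial=(0,.035),btn=(0,-.09)).items(): print(n,M@a+s.x[:2])
E
python3 fit.py
```

```text
[ 0.5104 -0.08   -0.1056  0.0788  0.1184] -6.053151414770671
[[ 6.   1.1]
 [ 2.1 -0.1]
 [-1.4 -1.7]
 [-0.8  0.2]
 [-0.8  0.1]
 [-0.5  0.2]
 [-1.2  0.1]]
dial [ 0.5081 -0.0462]
btn [ 0.4988 -0.1694]
blue [ 0.567  -0.0088]
dial [ 0.51411113 -0.04515027]
btn [ 0.50092976 -0.16945334]
```

```bash
python3 -m handwheel '[[0,0,0,0,0.06,-0.005,1],[0,0,0,0.06,0.06,-0.005,1],[0,0,0,0.12,0.06,-0.005,1],[0,0,0,0.14,0.06,-0.005,1],[0,0,0,0.148,0.06,-0.005,1],[0,0,0,0.148,0.06,-0.005,1]]'
python3 m.py w2.png; python3 -c "
from h import *
print(bot.get_obs()['q'])"
```

```text
time: 3.95
ee_pos: [0.4851, -0.0305, 0.1028]
tcp_rot: [-2.1, 90.0, -2.2]
wrist_force: [-0.3, 0.6, -0.1]
opening: 0.0001
[[ 0.     0.001  1.   ]
 [-0.     1.    -0.001]
 [-1.    -0.     0.   ]] [ 0.4851125  -0.03051289  0.10277277] [-0.28437555  0.60896817 -0.08068137] 3.95 0.00013778502258351966
orange_clip_center 0.39 [176.9 364.7] [ 0.5559 -0.0897  0.063 ]
console 0.86 [209.5 247.7] [ 0.5111 -0.0812  0.    ]
[-3.60171277e+00 -4.10872012e+00 -1.53555895e+01  7.86924365e+01
 -1.86848425e-03 -3.55061181e+00]
```

View pics/w2.png

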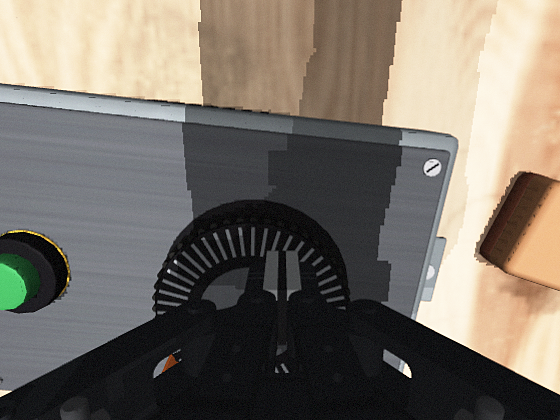

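The finger (column 282) is over the dial face, right of the dial centre (about column 251), as intended. Press down.

```bash
python3 -m handwheel '[[0,0,0,0.004,0,0,1],[0,0,0,0.008,0,0,1],[0,0,0,0.011,0,0,1],[0,0,0,0.011,0,0,1]]'
```

```text
time: 4.8
ee_pos: [0.485, -0.0305, 0.0916]
tcp_rot: [10.3, 90.0, 10.3]
wrist_force: [-1.7, 0.2, 7.2]
opening: -0.0001
```

```bash
python3 -m handwheel '[[0,0,0,0.001,0,0,1],[-5,0,0,0.001,-0.0026,-0.0012,1],[-10,0,0,0.001,-0.0052,-0.002,1],[-15,0,0,0.001,-0.008,-0.0027,1],[-20,0,0,0.001,-0.0108,-0.0032,1],[-25,0,0,0.001,-0.0136,-0.0034,1],[-30,0,0,0.001,-0.0164,-0.0033,1],[-35,0,0,0.001,-0.0192,-0.003,1],[-40,0,0,0.001,-0.022,-0.0025,1],[-40,0,0,0.001,-0.022,-0.0025,1]]'
python3 - <<'E'
from h import *
for n in ['top','side']:
    p=bot.camera(n);save(p,n+'2.png')
    for k in ['dial_pointer','dial_top','blue_clip_center']:
        for x in bot.tip_of(k,p)[:1]: print(n,k,round(x['conf'],2),np.round(np.array(x['centre'])*[560,420],1),np.round(atz(p,x['centre'],.075),4))
    f=p['frame']; c=f[150:290,270:430] if n=='top' else f[190:300,190:340]
    cv2.imwrite('pics/%s2c.png'%n,cv2.resize(c,None,fx=4,fy=4,interpolation=2)[:,:,::-1])
E
```

```text
time: 6.05
ee_pos: [0.4823, -0.0525, 0.0908]
tcp_rot: [8.7, 90.0, 48.7]
wrist_force: [-3.3, 0.6, 8.7]
opening: 0.0002
top dial_top 0.86 [350.5 216.6] [ 0.5079 -0.0541  0.075 ]
top blue_clip_center 0.47 [334.1 195.3] [ 0.5628 -0.015   0.075 ]
side dial_pointer 0.75 [288.6 220. ] [ 0.5664 -0.0095  0.075 ]
side dial_top 0.65 [263.5 226.2] [ 0.516  -0.0451  0.075 ]
side blue_clip_center 0.61 [285.9 225.4] [ 0.5616 -0.0377  0.075 ]
```

View pics/side2c.png

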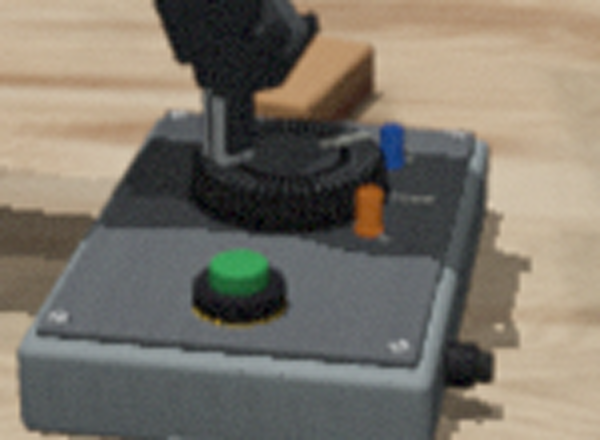

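View pics/top2c.png

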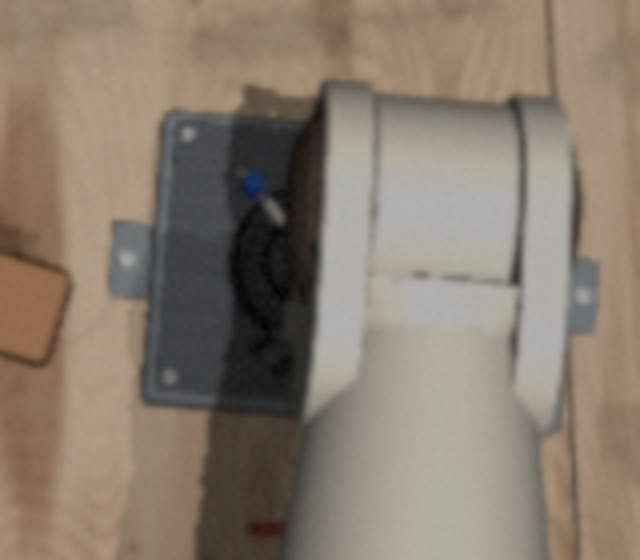

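The pointer now aims at the blue clip in both views. I lift straight up, back off to the viewing height and check.

```bash
python3 -m handwheel '[[0,0,0,-0.008,0,0,1],[0,0,0,-0.03,0,0,1],[0,0,0,-0.09,0,0,1],[0,0,0,-0.15,0,0,1],[40,0,0,-0.16,-0.04,-0.04,1],[40,0,0,-0.16,-0.04,-0.04,1],[40,0,0,-0.16,-0.04,-0.04,1],[40,0,0,-0.16,-0.04,-0.04,1],[40,0,0,-0.16,-0.04,-0.04,1]]'; python3 m.py w3.png
```

```text
time: 7.58
ee_pos: [0.4774, -0.1089, 0.2501]
tcp_rot: [175.6, 90.0, 175.6]
wrist_force: [-0.2, 0.7, -0.3]
opening: 0.0001
[[-0.  0.  1.]
 [ 0.  1. -0.]
 [-1.  0. -0.]] [ 0.47736183 -0.10890964  0.25012813] [-0.18103434  0.72157211 -0.26555241] 7.575 0.0001233170235547381
dial_top 0.9 [355.2 228.6] [ 0.514  -0.0416  0.078 ]
dial_pointer 0.84 [383.9 278.1] [ 0.5638 -0.0116  0.078 ]
blue_clip_center 0.56 [382.5 270.8] [ 0.5638 -0.0087  0.063 ]
start_top 0.98 [213.9 210.4] [ 0.4978 -0.1699  0.074 ]
console 0.87 [305.8 201.3] [ 0.5096 -0.0814  0.    ]
```

View pics/w3.png

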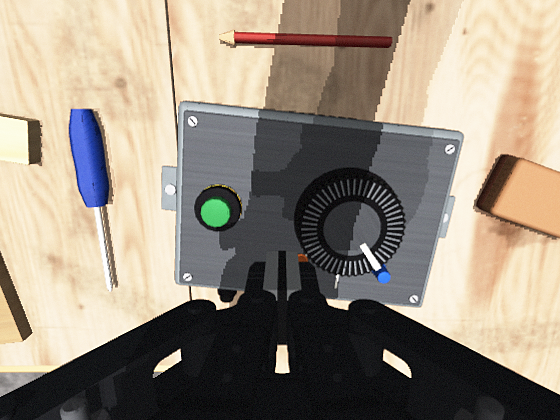

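The pointer's white line (362,245)→(380,272) runs straight into the blue clip (384,277), so it is clicked in. Next is the button at about (0.4995, -0.170).

```bash
python3 -m handwheel '[[0,0,0,0,-0.061,0.022,1],[0,0,0,0.06,-0.061,0.022,1],[0,0,0,0.12,-0.061,0.022,1],[0,0,0,0.15,-0.061,0.022,1],[0,0,0,0.157,-0.061,0.022,1],[0,0,0,0.16,-0.061,0.022,1],[0,0,0,0.1625,-0.061,0.022,1],[0,0,0,0.1635,-0.061,0.022,1],[0,0,0,0.1635,-0.061,0.022,1],[0,0,0,0.1635,-0.061,0.022,1]]'
python3 - <<'E'
from h import *
p=bot.camera('side');save(p,'s4.png');f=p['frame'][190:300,190:340]
cv2.imwrite('pics/s4c.png',cv2.resize(f,None,fx=4,fy=4,interpolation=2)[:,:,::-1])
print(bot.get_obs()['ee_pos'],bot.get_obs()['wrist_force'])
E
```

```text
time: 9.18
ee_pos: [0.5001, -0.17, 0.0875]
tcp_rot: [-15.9, 89.9, -16.0]
wrist_force: [2.9, -0.1, 4.6]
opening: -0.0002
[ 0.50003954 -0.1700472   0.08741751] [ 2.15594791 -0.84831571  4.27622994]
```

View pics/s4c.png

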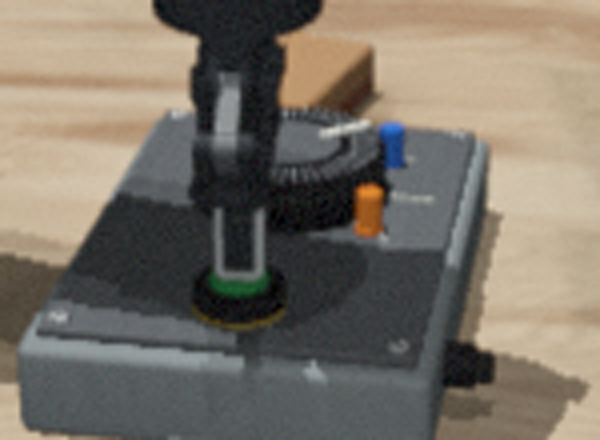

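The tip is on the button and it is down, with about 4.4 N showing. I press 2 mm further until it clearly bottoms out, then retreat.

```bash
python3 -m handwheel '[[0,0,0,0.001,0,0,1],[0,0,0,0.002,0,0,1],[0,0,0,0.002,0,0,1]]'
```

```text
time: 9.6
ee_pos: [0.5001, -0.1701, 0.0868]
tcp_rot: [-16.5, 89.8, -16.6]
wrist_force: [-2.3, 1.4, 17.2]
opening: -0.0001
```

The force jumped to 17 N, so the button is at its end stop. Retreating and checking.

```bash
python3 -m handwheel '[[0,0,0,-0.005,0,0,1],[0,0,0,-0.03,0,0,1],[0,0,0,-0.09,0,0,1],[0,0,0,-0.15,0,0,1],[0,0,0,-0.165,0.05,-0.03,1],[0,0,0,-0.165,0.05,-0.03,1],[0,0,0,-0.165,0.05,-0.03,1],[0,0,0,-0.165,0.05,-0.03,1]]'; python3 m.py w5.png
```

```text
time: 10.6
ee_pos: [0.4693, -0.1203, 0.2486]
tcp_rot: [171.1, 89.9, 171.0]
wrist_force: [-0.1, 0.4, 0.2]
opening: 0.0002
[[-0.002  0.001  1.   ]
 [ 0.     1.    -0.001]
 [-1.     0.    -0.002]] [ 0.46933033 -0.12029783  0.24856661] [-0.11644283  0.37776816  0.20382371] 10.6 0.0001582448127718285
dial_top 0.62 [369.3 237.9] [ 0.5142 -0.04    0.078 ]
dial_pointer 0.78 [394.7 285.8] [ 0.5629 -0.0127  0.078 ]
blue_clip_center 0.71 [392.3 278.6] [ 0.5632 -0.0103  0.063 ]
blue_clip_center 0.49 [317.2  52.8] [ 0.3567 -0.0902  0.063 ]
orange_clip_center 0.56 [312.6 274.5] [ 0.5586 -0.0894  0.063 ]
start_top 0.65 [227.1 223.1] [ 0.5011 -0.1696  0.074 ]
start_top 0.4 [552.1 209.5] [0.4888 0.123  0.074 ]
console 0.62 [317.1 210.4] [ 0.5114 -0.0799  0.    ]
console 0.48 [395.  288.1] [0.6093 0.0163 0.    ]
```

View pics/w5.png

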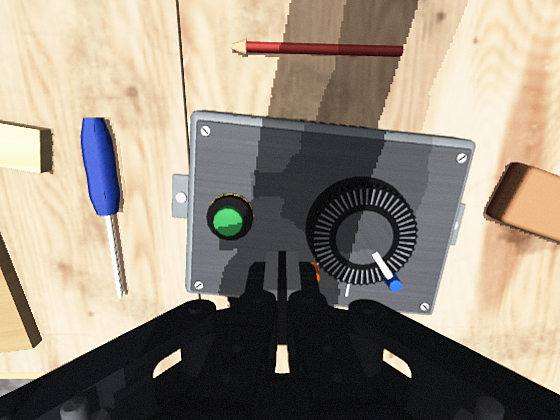

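The pointer (374,253)→(391,280) is still at the blue clip (396,285). The button (228,221) is out, and the pencil, screwdriver and block have not moved. Handing in.

```bash
python3 -c "
from workcell import bot
print(bot.job_done())"
```

```text
the job is handed in; nothing more can be done
None
```

I turned the dial one click counterclockwise to the blue clip, then pressed the green start button and let it spring back. I handed the job in at about 10.6 s of the 38 s; it gave no verdict.

- **Dial:** I used the closed fingertip at about 32 mm radius, pressing with 7–9 N and sweeping 40°. After lifting off, and again after the button press, the pointer line ran into the blue clip. The networks put the two about 2–3 mm apart, within the 6 mm limit.
- **Button:** The first press read about 4.5 N, which left the travel uncertain. I went about 2 mm further until the force jumped to 17 N at the end stop, then withdrew. The last wrist picture shows the button out, with the wrist force near zero.
- **Loose items:** The pencil, screwdriver and sanding block look unmoved in the wrist pictures; I did not measure their positions again at the end.
- **Disagreements:** My hand-picked dial centre was 6 mm off the pose fitted to the box, so I used the fit, which the wrist-camera network matched to about 3 mm. The top camera's estimate of the dial was about 11 mm off the fit, and I set it aside.

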